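Hang a sample carrier on the slotted rail

ROBOT

A 7-joint arm with a two-finger parallel gripper is mounted at the origin on the work surface. World frame = base frame: x ahead of the robot, y to its left, z up, the work surface at z = 0. Lengths are in m, angles in rad, forces in N, time in s.
With the tool pointing down it reaches from about 0.35 to 0.9 m from the base axis. Payload 8.1 kg.
Tool frame: the origin (TCP) lies at the very end of the fingers, on their centre line; the grasp point (between the pads) lies 19 mm behind it; z points along the fingers, x is the direction in which the jaws open and shut, and the axes are right-handed (so a half turn about z gives the same grasp; the last joint's range is limited). The gripper opens to 92 mm and grips with 3 to 60 N. Pads are 19 mm wide; open, the fingers measure 130 mm over their backs; the gripper's body (75 mm by 190 mm) begins 47 mm behind the grasp point.
Start: joints at [1.11, 0.434, 0.025, 1.573, -0.012, 1.134, -0.075], TCP at [0.219, -0.585, 0.227] pointing down, gripper open.
Joint ranges: [-2.62, 2.62], [-0.44, 2.09], [-1.27, 1.32], [0.08, 2.57], [-1.32, 4.46], [0.12, 2], [-2.74, 2.74]. Speed limits (rad/s): [2.22, 2.22, 3.01, 3.01, 3.14, 3.14, 3.14].

INTERFACE

Orientations are given as a rotation vector (axis times angle).
In Python, from cell import status, viewer, arm gives the robot as it stands.
- The arm moves only by the tool jog_arm, never from a script. Its argument "commands" is text: rows parted by semicolons, each of 7 numbers parted by spaces: the closure, from -1 (fully open) to 1 (shut), then the shift along the world's x, y, z normalised to -1 to 1, where 1 is 0.3 m, then the turn, a rotation vector about the world's x, y, z normalised to -1 to 1, where 1 is 2 pi rad. In form: jaw dx dy dz wx wy wz; .... A call has exactly 5 rows; each row shifts and turns the commanded pose from where the row before left it; what a row does not reach is not made up. A row lasts 1/10 s, in which the tool goes at most 50 mm and 8.59 degrees, less where a joint would pass 70% of its speed; a pose out of reach is approached as far as the arm can. A call with a number of a shift or a turn outside -1 to 1 is refused whole. A call with a gripper value outside its range is refused whole. The fingers move at their own pace and stop on an object; "force" is the grip in N (left out, the last holds). Time passes only in rows, so rows that do not move let the fingers close, or fill a call up. It gives the time, the measured TCP pose, the force and the opening at its end, in the units of the state.
- status.observe(): the state, without advancing time (a new reading comes with each control period).
- viewer.get_image(name): name is "scene" or "top"; returns a dict with "pixels" (480x640x3 uint8, red, green, blue), "z_map" (480x640 float32, m along the optical axis (not along the pixel's ray), 0 where there is no reading), "camera_matrix" (3x3 intrinsics, pixels), "R" (3x3) and "t" (3): a world point X has camera coordinates R X + t. Camera axes: x right, y down, z forward; pixel columns grow to the right and rows downward; lengths in m; the calibration is good to about 2 mm. A picture is of the moment at which its call begins.
- arm.sign_off(): hands the job in, once; it reports no verdict.
The state is a dict: "clock": time; "joints": joint angles; "dq": joint speeds; "joint_efforts": joint torques, N m; "position": TCP position; "ee_rot": TCP orientation; "force": force on the tool from outside, world axes, zero at the start; "ft_torque": the same for the moment, N m; "width": opening from 0.0 (shut) to 1.0 (fully open).
Only numpy, scipy, OpenCV 4.12 (cv2) and the standard library are available. Lean on these libraries where they do the work, as an engineer would, in place of code of your own. Each camera call takes 0.05 s, during which the arm holds its last target. There are 200 camera calls.

TASK

Take the sample hanger that has the solid white block (its shoe) on its side, bring it to the flared open end of the slotted rail, enter the shoe there and slide it along inside until it has passed under the sprung catch and the catch has snapped down behind it. Work gently: never force the hanger against the rail, the catch or its stop. Let go and leave it hanging; leave all the other things where they are.

Things in the scene. Friction and masses are not known exactly. Their poses are not given: they have to be found in the camera images.
- hanger_grip (a point): centre of the flat metal grip tab on top of the hanger to be hung. Hanger axes: z up, the white shoe points to -x, it slides along y. Tab 18 (x) x 12 (y, pinch it so) x 45 tall. Below it a 10 x 16 stem and a round foot 44 dia x 18, on which it stands upright at the start. This point is 130 above the foot's underside; whole height 150, mass 0.15 to 0.27 kg
- hanger_shoe (a point): centre of the hanger's white slippery plastic shoe, a block 22 (x) x 40 (y) x 20 (z), joined to the stem by a neck 8 thick (z), 14 wide (y). It lies 25.5 towards -x and 60 below the grip point. Axes as hanger_grip
- rail_mouth (a point): centre of the fixed rail's open end, 112 above the table. Axes: +y from the mouth into the rail, z up, slot faces +x. Channel 220 long, inside 25 (x) x 23 (z): 1.5 to spare each side of the shoe; slot 12 high, the neck passes in it, the stem stays outside at +x. A flare 13 long stands before the mouth (at -y); the far end is closed. The hanger enters with its axes parallel to the rail's
- pawl (a joint): height (m) by which the catch's sprung steel pawl is raised. 0 = down, hanging 7 mm into the channel, sloped over 17 mm towards the mouth, upright behind; about 0.004 to 0.007 with the shoe under it; 0 again once the shoe has passed. The catch is clamped on the rail, its place is not measured: the pawl's upright side is 98 to 142 mm in from the mouth. Pushing the shoe under it takes about 5 to 10 N
- fork_hanger: the other hanger: same stem, round foot and height as the first, but its side arm ends in an open two-pronged fork, not a block; it does not fit the rail; leave it. Origin under its foot
- objective: steel microscope objective standing upright, 38 dia x 58 tall, leave it; origin under its centre
- jar: small glass jar with lid, 48 dia x 62 tall, leave it; origin under its centre
- lug: steel C-shaped lug 44 x 44 x 30, leave it; origin under its centre
- dish: shallow steel dish 68 dia x 14, leave it; origin under its centre
- slide_box: flat black slide box 85 x 120 x 26, leave it; origin under its centre
- tweezers: steel tweezers lying flat, 120 long x 6 tall, leave them; origin under their centre
- hanger: the same hanger as a whole; origin under the centre of its foot, axes as hanger_grip
- rail: rail, stand and catch; origin on the table, 110 along +y from the mouth, on the line the stem travels (25.5 to the +x side of the channel's centre); axes as rail_mouth. Rail top 128 above the table, catch housing up to 139, pawl 144 (152 raised), all behind the stem. A hard stop 42.5 past the pawl's upright side leaves the latched 40 mm shoe 2.5 mm of play. Over 25 N anywhere on it is too much
There are look-alikes about, which are no part of the job. Leave any green, red or turquoise look-alike of the hanger alone.

How it is judged:
On the way, in this order (a step that is already met when the one before it is completed fails the run):
1. the hanger is lifted clear of the table (height (world z) of hanger_shoe above 0.085 m), for 0.1 s.
2. its shoe has entered the rail at the open end (x of hanger_shoe in the frame of rail_mouth between -0.004 and 0.004 m and z of hanger_shoe in the frame of rail_mouth between -0.004 and 0.004 m and y of hanger_shoe in the frame of rail_mouth between 0.005 and 0.08 m and angle between the y axis of hanger_shoe and the y axis of rail_mouth, either way round below 0.15 rad), for 0.1 s.
3. the shoe, inside the rail, raises the pawl (x of hanger_shoe in the frame of rail_mouth between -0.004 and 0.004 m and z of hanger_shoe in the frame of rail_mouth between -0.004 and 0.004 m and value of joint pawl above 0.0025 m), for 0.05 s.
At the end, for the whole second after the job is handed in: The shoe is in the rail past the pawl (centre over 115 mm in from the mouth, within 4 mm of the channel centre across and up, straight within 0.15 rad), the pawl is down behind it (under 1.5 mm raised), the hanger is within 0.25 rad of upright, at rest (under 0.03 m/s) and released (x of hanger_shoe in the frame of rail_mouth between -0.004 and 0.004 m and z of hanger_shoe in the frame of rail_mouth between -0.004 and 0.004 m and y of hanger_shoe in the frame of rail_mouth between 0.115 and 0.17 m and angle between the y axis of hanger_shoe and the y axis of rail_mouth, either way round below 0.15 rad and value of joint pawl below 0.0015 m and angle between hanger_shoe's own z axis and vertical below 0.25 rad and linear speed of hanger below 0.03 m/s and contact force between the fingers and hanger below 0.1 N); the robot touches nothing.
It fails at once if the hanger is forced against the rail, its catch or stop (over 25 N) (contact force between hanger and rail above 25 N).
It fails at once if the robot itself pushes on the rail or its catch (over 5 N) (contact force between any of the arm, the fingers and rail above 5 N).
It fails at once if another thing on the table is displaced by more than 30 mm (distance of any of fork_hanger, objective, jar, lug, dish, slide_box, tweezers from where it was at the start of the episode above 0.03 m).
It also fails if it takes over 69 s, if anything falls off the work surface, if the arm or the gripper's body presses on something with over 40 N, if the wrist force passes 120 N, or if a joint passes its speed limit or range.

## Working session

There is one attempt and no reset: what is moved stays moved. The work goes in short steps, Python scripts to look and compute and a tool call to move; the robot and the scene stay as the last step left them, time stands still between calls to the robot, and variables do not carry over. Pictures are saved under pics/ and viewed, about 8 in all and at most 12, crops included, and the job is handed in when it is done.

Besides the shell and the picture viewer there is one more tool, called after "Emit:" as name(argument=value, ...), one argument or row to a line, values as JSON. jog_arm: Moves the arm, as the interface text tells. Scaled input: -1 to 1 covers 0.3 m each way for a shift and 2 pi rad each way for a turn. Its arguments: {"type":"object","properties":{"commands":{"type":"string"},"force":{"type":"number"}},"required":["commands"]}

```bash
mkdir -p pics; ls; cat > h.py <<'E'
import numpy as np, cv2, pickle
from cell import status, viewer, arm
def grab(n, f):
    d=viewer.get_image(n); cv2.imwrite(f'pics/{f}.png', d['pixels'][:,:,::-1]); pickle.dump(d,open(f'{f}.pkl','wb')); return d
def load(f): return pickle.load(open(f'{f}.pkl','rb'))
def cloud(d):
    z=d['z_map']; K=d['camera_matrix']; v,u=np.mgrid[:480,:640]
    P=np.stack([(u-K[0,2])/K[0,0]*z,(v-K[1,2])/K[1,1]*z,z],-1)
    W=(P-d['t'])@d['R']; W[z==0]=np.nan; return W
E
python3 - <<'E'
from h import *
for n in ('scene','top'):
    d=grab(n,n+'1'); print(n,d['camera_matrix'].tolist(),d['R'].round(3).tolist(),(-d['R'].T@d['t']).round(3))
print(status.observe())
E
```

```text
pics
scene [[617.2341281772177, 0.0, 319.43864045116845], [0.0, 617.2341281772177, 240.79396707856142], [0.0, 0.0, 1.0]] [[0.886, 0.464, -0.014], [0.261, -0.522, -0.812], [-0.384, 0.715, -0.584]] [ 1.126 -1.109  0.985]
top [[516.8613627575719, 0.0, 317.17796028575043], [0.0, 516.8613627575719, 236.47328603528518], [0.0, 0.0, 1.0]] [[-0.01, -1.0, 0.009], [-0.996, 0.009, -0.088], [0.088, -0.01, -0.996]] [ 0.475 -0.031  1.121]
{'clock': 0.1, 'joints': array([ 1.11034989,  0.43514601,  0.02500839,  1.57394827, -0.01160339,
        1.13398648, -0.07508463]), 'dq': array([-0.00076712, -0.00093585, -0.00129281, -0.00313887,  0.00059563,
       -0.00103081, -0.00203757]), 'joint_efforts': array([ 1.47507111e-03, -6.69129968e+01,  9.86940600e-01, -3.15148830e+01,
       -6.05571130e-02,  3.72676877e-02,  5.11555743e-05]), 'position': array([ 0.21869857, -0.58503717,  0.22605075]), 'ee_rot': array([-2.58071549e+00,  1.79036813e+00,  1.84463853e-03]), 'force': array([ 0.27558334,  0.18951036, -0.7327803 ]), 'ft_torque': array([-0.03222877,  0.00090159, -0.04528761]), 'width': 0.9975428064152237}
```

View pics/scene1.png

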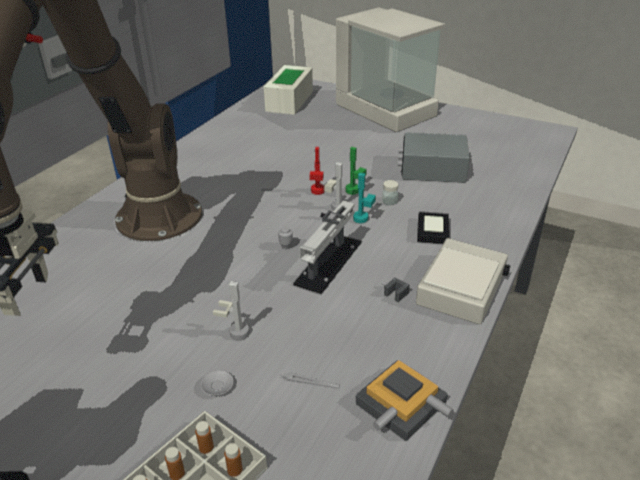

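View pics/top1.png

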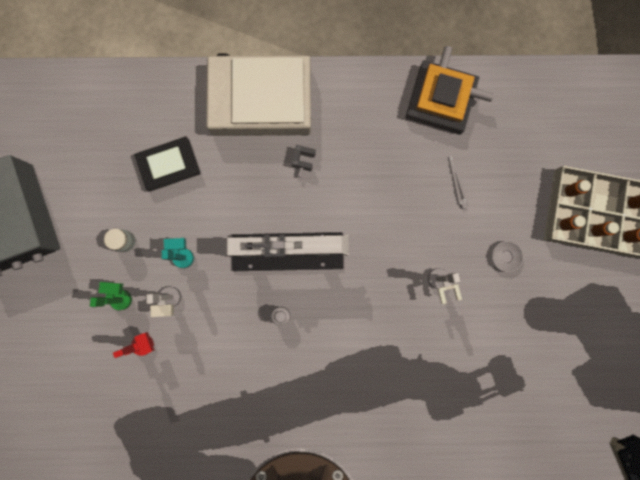

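The scene view shows two grey/white hangers: one at scene (338,185) / top (162,302), among the coloured ones, and one at scene (236,310) / top (445,282). The second seems to have prongs, and the first a solid block. I'll enlarge both, and the rail, to confirm.

```bash
python3 - <<'E'
from h import *
s=cv2.imread('pics/scene1.png'); t=cv2.imread('pics/top1.png')
r=lambda im,x0,x1,y0,y1,w,h: cv2.resize(im[y0:y1,x0:x1],(w,h),interpolation=cv2.INTER_CUBIC)
a=np.hstack([r(s,280,400,140,300,400,533)[:300*1],]) 
A=r(s,285,385,140,215,400,300); B=r(s,200,280,270,345,400,300)
C=r(s,285,385,190,290,400,300); D=r(t,80,240,220,340,400,300)
cv2.imwrite('pics/crop1.png',np.vstack([np.hstack([A,D]),np.hstack([C,B])]))
E=r(t,210,360,215,285,800,373)
cv2.imwrite('pics/crop2.png',E)
W=cloud(load('top1')); 
for n,(u,v) in dict(block=(160,311),ring=(170,296),white=(153,299),railL=(232,245),railR=(340,245),railmid=(310,245),baseL=(238,265),baseR=(340,265),fork=(450,275)).items(): print(n,W[v,u].round(3))
# rail points by height
m=(W[...,0]>0.3)&(W[...,0]<0.6)&(W[...,1]>-0.12)&(W[...,1]<0.2)&(W[...,2]>0.09)
P=W[m];print(len(P),P.min(0),P.max(0))
q=P[(P[:,2]>0.12)&(P[:,2]<0.133)]
print(cv2.minAreaRect(q[:,:2].astype(np.float32)), np.median(q[:,2]))
for lo in (0.09,0.1,0.11,0.12,0.125,0.13,0.135,0.14,0.145):
    q=P[(P[:,2]>=lo)&(P[:,2]<lo+0.005)]
    if len(q): print(lo,len(q),q.min(0).round(3),q.max(0).round(3))
E
```

```text
block [0.421 0.272 0.082]
ring [0.45  0.264 0.04 ]
white [0.447 0.266 0.148]
railL [0.548 0.123 0.128]
railR [ 0.546 -0.085  0.13 ]
railmid [ 0.547 -0.027  0.128]
baseL [0.514 0.128 0.014]
baseR [ 0.512 -0.091  0.011]
fork [ 0.487 -0.294  0.133]
2314 [ 0.51431918 -0.1005631   0.09186208] [0.56766278 0.13104446 0.14938707]
((0.5433465838432312, 0.015122435986995697), (0.04166479781270027, 0.2317665070295334), 0.989132821559906) 0.12814555195343397
0.09 5 [ 0.529 -0.045  0.092] [0.548 0.096 0.095]
0.1 187 [ 0.528 -0.098  0.1  ] [0.557 0.109 0.105]
0.11 20 [ 0.53 -0.09  0.11] [0.555 0.121 0.115]
0.12 92 [ 0.529 -0.098  0.12 ] [0.566 0.131 0.125]
0.125 1210 [ 0.526 -0.101  0.125] [0.564 0.131 0.13 ]
0.13 318 [ 0.515 -0.1    0.13 ] [0.566 0.13  0.135]
0.135 245 [ 0.514 -0.1    0.135] [0.568 0.097 0.14 ]
0.14 70 [0.516 0.022 0.14 ] [0.566 0.058 0.145]
0.145 26 [0.541 0.024 0.145] [0.554 0.043 0.149]
```

View pics/crop1.png

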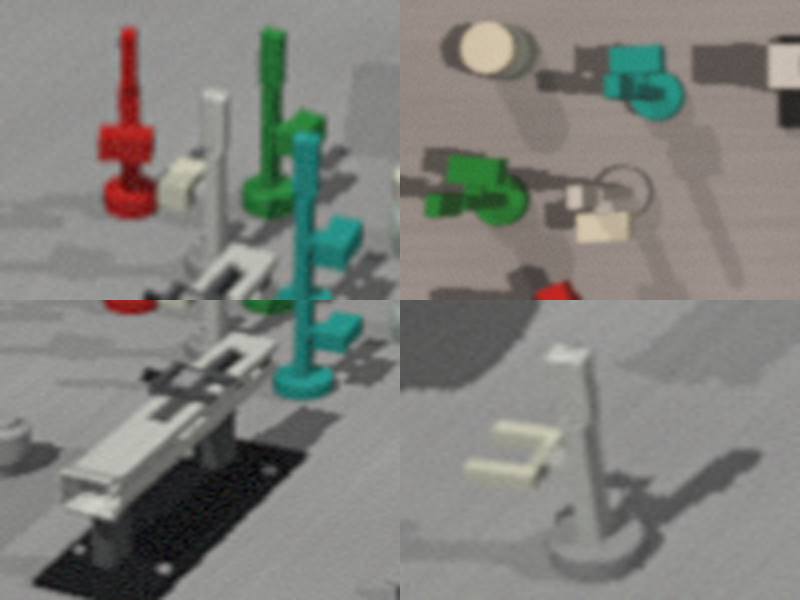

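View pics/crop2.png

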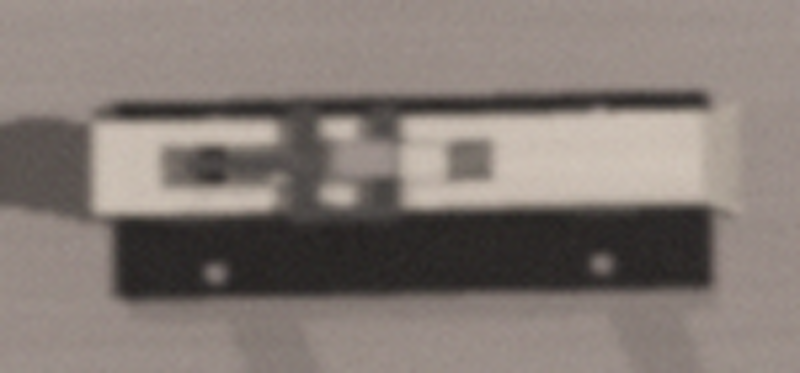

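Top (162,302) has a solid white block and is grey, so it fits the description. Top (445,282) has two open prongs, so that's the fork hanger. The red, green and turquoise ones are look-alikes. The rail mouth with its flare is at the right end in the top view (~(345,245)), which is world −y. The slot faces world +x. Next I'll measure.

```bash
cat >> h.py <<'E'
def onplane(d,uv,z):
    uv=np.atleast_2d(np.asarray(uv,float)); K=d['camera_matrix']
    r=np.c_[(uv-K[[0,1],[2,2]])/K[[0,1],[0,1]],np.ones(len(uv))]@d['R']; c=-d['R'].T@d['t']
    return c+r*((z-c[2])/r[:,2])[:,None]
def proj(d,X):
    p=np.atleast_2d(X)@d['R'].T+d['t']; q=p@d['camera_matrix'].T; return q[:,:2]/q[:,2:]
def rect(d,m,z,name=''):
    cs,_=cv2.findContours(m.astype(np.uint8),cv2.RETR_EXTERNAL,cv2.CHAIN_APPROX_NONE); c=max(cs,key=cv2.contourArea)
    v,u=np.nonzero(cv2.drawContours(np.zeros(m.shape,np.uint8),[c],-1,1,-1)); P=onplane(d,np.c_[u,v],z)[:,:2]
    r=cv2.minAreaRect(P.astype(np.float32)*1000); w,V=np.linalg.eigh(np.cov(P.T)); a=V[:,1]
    print(name,len(P),'centroid',P.mean(0).round(4),'rect',np.round(r[0],1),np.round(r[1],1),round(r[2],1),'long axis deg',round(np.degrees(np.arctan2(a[1],a[0])),1),'px',u.mean().round(1),v.mean().round(1)); return P
def edge(prof):  # subpixel position of strongest step
    g=np.abs(np.diff(cv2.GaussianBlur(prof[None].astype(np.float32),(0,0),1)[0])); i=int(g.argmax()); s=slice(max(i-2,0),i+3); return (np.arange(len(g))[s]*g[s]).sum()/g[s].sum()+.5
E
python3 - <<'E'
from h import *
for n in ('top1','scene1'):
    d=load(n); W=cloud(d); g=d['pixels'].astype(int); sat=g.max(2)-g.min(2)
    near=(abs(W[...,0]-.44)<.05)&(abs(W[...,1]-.268)<.045)
    rect(d,near&(W[...,2]>.135)&(sat<40),.15,n+' tab')
    rect(d,near&(W[...,2]>.06)&(W[...,2]<.095)&(g.min(2)>(150 if n=='top1' else 130))&(W[...,0]<.437),.08,n+' shoe')
    hi=(W[...,2]>.05)&(W[...,0]>.35)&(W[...,0]<.6)&(W[...,1]>.15)&(W[...,1]<.45)&(sat>60)
    k,l,s,c=cv2.connectedComponentsWithStats(hi.astype(np.uint8))
    for i in range(1,k):
        if s[i,4]>15: q=W[l==i]; print('colour',q.min(0).round(3),q.max(0).round(3),g[l==i].mean(0).round())
d=load('top1'); gr=cv2.cvtColor(d['pixels'],cv2.COLOR_RGB2GRAY).astype(float)
U=[];L=[]
for u in list(range(238,258))+list(range(304,338)):
    a=gr[228:243,u]; b=gr[247:262,u]
    U.append((u,228+edge(a))); L.append((u,247+edge(b)))
for nm,E in(('+x edge',U),('-x edge',L)):
    E=np.array(E); P=onplane(d,E,.128)[:,:2]; f=np.polyfit(P[:,1],P[:,0],1); r=P[:,0]-np.polyval(f,P[:,1]); f=np.polyfit(P[abs(r)<.002,1],P[abs(r)<.002,0],1)
    print(nm,'yaw deg',-np.degrees(np.arctan(f[0])),'x at y=0',f[1],'at -.09',np.polyval(f,-.09),'sd',r.std())
R=[(330+edge(gr[v,330:342])) for v in range(238,252)];F=[(337+edge(gr[v,337:356])) for v in range(238,252)];Lf=[220+edge(gr[v,220:236]) for v in range(240,252)]
print('mouth px',np.round(R,1),'flare',np.round(F,1),'closed',np.round(Lf,1))
for e in(R,F,Lf): print(onplane(d,[np.median(e),245],.128).round(4))
print(gr[225:270,320].astype(int))
E
```

```text
top1 tab 82 centroid [0.4483 0.2702] rect [448.3 269.5] [17.  14.9] 1.0 long axis deg 179.9 px 150.6 298.4
top1 shoe 186 centroid [0.4219 0.2741] rect [421.4 272.9] [36.1 19.7] 89.4 long axis deg 94.7 px 159.4 310.7
colour [0.523 0.227 0.051] [0.567 0.268 0.154] [ 42. 134. 121.]
colour [0.45  0.354 0.067] [0.478 0.394 0.087] [ 46. 123.  52.]
colour [0.437 0.37  0.146] [0.45  0.381 0.154] [ 48. 120.  53.]
colour [0.35  0.291 0.061] [0.379 0.337 0.156] [159.  39.  36.]
scene1 tab 41 centroid [0.4575 0.2594] rect [458.9 257.4] [16.8 40.3] 26.4 long axis deg 116.1 px 338.9 165.0
scene1 shoe 87 centroid [0.4282 0.2572] rect [428.3 254.7] [25.1 72. ] 12.3 long axis deg 103.9 px 329.3 184.7
colour [0.35  0.285 0.056] [0.384 0.337 0.153] [144.  38.  36.]
colour [0.439 0.223 0.05 ] [0.57  0.395 0.153] [ 37. 118.  92.]
+x edge yaw deg 0.6155303180055814 x at y=0 0.5642851033859215 at -.09 0.565252013346661 sd 0.0002519544420538206
-x edge yaw deg 0.7164472090078877 x at y=0 0.5302983175855188 at -.09 0.5314237688885617 sd 0.00023638135606052592
mouth px [339.6 339.4 339.3 339.6 339.5 339.5 339.5 339.4 339.4 339.2 339.5 339.2
 339.7 339. ] flare [340.9 341.2 341.5 341.5 341.6 341.5 341.4 341.2 341.3 341.4 341.4 341.5
 341.5 347.4] closed [226.7 226.7 226.7 226.7 226.7 226.7 226.7 226.7 226.7 226.7 226.7 226.7]
[[ 0.5463 -0.084   0.128 ]]
[[ 0.5463 -0.0878  0.128 ]]
[[0.5484 0.133  0.128 ]]
[147 142 144 147 143 145 131  96  61  61 103 158 185 192 194 192 192 191
 193 194 192 194 192 192 193 190 183 166 119  77  54  46  40  39  42  42
  42  49  61  67  62  50  45  53  82]
```

Emit:
jog_arm(
  commands="-1 0.1 0.13 0.02 0 0 -0.011;-1 0.1 0.13 0.02 0 0 -0.011;-1 0.1 0.13 0.02 0 0 -0.011;-1 0.1 0.13 0.02 0 0 -0.011;-1 0.1 0.13 0.02 0 0 -0.011",
  force=20,
)

```text
clock: 0.6
position: [0.3696, -0.3886, 0.2568]
ee_rot: [2.232, -2.211, -0.001]
force: [1.1, -0.6, 0.1]
width: 1.001
```

Emit:
jog_arm(
  commands="-1 0 0.15 0 0 0 0;-1 0 0.15 0 0 0 0;-1 0 0.15 0 0 0 0;-1 0 0.15 0 0 0 0;-1 0 0.15 0 0 0 0",
)

```text
clock: 1.1
position: [0.3683, -0.1636, 0.2566]
ee_rot: [2.235, -2.208, -0.0]
force: [0.3, -0.6, -0.2]
width: 0.996
```

Emit:
jog_arm(
  commands="-1 0 0.15 0 0 0 0;-1 0 0.15 0 0 0 0;-1 0 0.15 0 0 0 0;-1 0 0.15 0 0 0 0;-1 0 0.15 0 0 0 0",
)

```text
clock: 1.6
position: [0.3683, 0.0612, 0.2568]
ee_rot: [2.235, -2.208, 0.001]
force: [1.7, 0.6, -0.3]
width: 0.999
```

Emit:
jog_arm(
  commands="-1 0.0533 0.139 0 0 0 0;-1 0.0533 0.139 0 0 0 0;-1 0.0533 0.139 0 0 0 0;-1 0.0533 0.139 0 0 0 0;-1 0.0533 0.139 0 0 0 0",
)

```text
clock: 2.1
position: [0.4491, 0.2695, 0.2564]
ee_rot: [2.234, -2.208, 0.0]
force: [1.2, 0.1, 0.1]
width: 0.997
```

```bash
python3 - <<'E'
from h import *
print(status.observe()['position'],status.observe()['joints'].round(2))
s=grab('scene','scene2'); t=grab('top','top2')
print(proj(s,[.4483,.27,.15]))
c=s['pixels'][100:220,260:420,::-1]
cv2.imwrite('pics/c3.png',cv2.resize(c,(800,600),interpolation=cv2.INTER_CUBIC))
E
```

```text
[0.44914001 0.26953173 0.25635224] [-0.19  0.31 -0.58  1.74  0.18  1.15 -2.38]
[[337.60322732 162.69771586]]
```

View pics/c3.png

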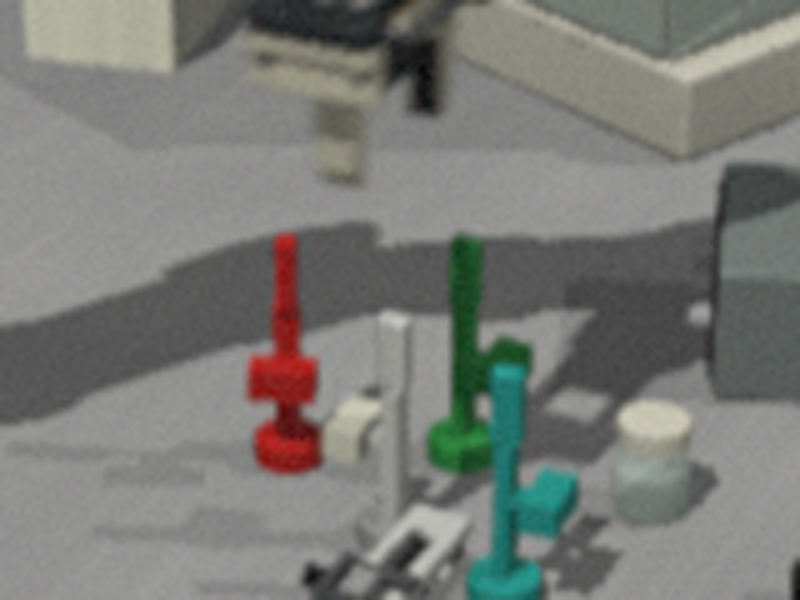

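The crop shows the gripper above the white-block hanger. The tab top is at about (339,164) and I predicted (338,163), so they agree. The fingers clear the coloured ones. I'll descend and grip.

Emit:
jog_arm(
  commands="-1 0 0 -0.09 0 0 0;-1 0 0 -0.09 0 0 0;-1 0 0 -0.09 0 0 0;-1 0 0 -0.08 0 0 0;-1 0 0 -0.04 0 0 0",
)

```text
clock: 2.7
position: [0.4478, 0.2667, 0.1376]
ee_rot: [2.232, -2.206, -0.001]
force: [0.3, 0.1, 0.3]
width: 1.001
```

Emit:
jog_arm(
  commands="-1 0 0 -0.04 0 0 0;-1 0 0 -0.04 0 0 0;-1 0 0 -0.013 0 0 0;0.5 0 0 0 0 0 0;0.5 0 0 0 0 0 0",
)

```text
clock: 3.2
position: [0.4491, 0.2684, 0.1124]
ee_rot: [-2.234, 2.207, -0.0]
force: [-0.2, -0.1, 0.4]
width: 0.873
```

Emit:
jog_arm(
  commands="1 0 0 0 0 0 0;1 0 0 0 0 0 0;1 0 0 0 0 0 0;1 0 0 0 0 0 0;1 0 0 0 0 0 0",
  force=20,
)

```text
clock: 3.7
position: [0.4488, 0.268, 0.1119]
ee_rot: [-2.235, 2.208, -0.0]
force: [-0.6, 0.4, -0.4]
width: 0.441
```

Emit:
jog_arm(
  commands="1 0 0 0 0 0 0;1 0 0 0 0 0 0;1 0 0 0 0 0 0;1 0 0 0 0 0 0;1 0 0 0 0 0 0",
)

```text
clock: 4.2
position: [0.4486, 0.2678, 0.1116]
ee_rot: [2.234, -2.207, -0.0]
force: [-0.2, -0.3, -1.7]
width: 0.125
```

Emit:
jog_arm(
  commands="1 0 0 0 0 0 0;1 0 0 0 0 0 0;1 0 0 0 0 0 0;1 0 0 0 0 0 0;1 0 0 0 0 0 0",
)

```text
clock: 4.7
position: [0.4488, 0.268, 0.1118]
ee_rot: [2.235, -2.208, 0.0]
force: [0.4, 1.2, -0.7]
width: 0.133
```

Emit:
jog_arm(
  commands="1 0 0 0.05 0 0 0;1 0 0 0.12 0 0 0;1 0 0 0.14 0 0 0;1 0 0 0.14 0 0 0;1 0 0 0.14 0 0 0",
  force=30,
)

```text
clock: 5.2
position: [0.4484, 0.2679, 0.2906]
ee_rot: [2.235, -2.208, -0.0]
force: [0.7, 0.2, -2.2]
width: 0.128
```

Emit:
jog_arm(
  commands="1 0.04 -0.07 0 0 0 0;1 0.04 -0.13 0 0 0 0;1 0.04 -0.13 0 0 0 0;1 0.04 -0.13 0 0 0 0;1 0.04 -0.13 0 0 0 0",
)

```text
clock: 5.7
position: [0.5089, 0.0895, 0.2889]
ee_rot: [-2.235, 2.208, -0.0]
force: [0.3, 0.8, -1.9]
width: 0.127
```

Emit:
jog_arm(
  commands="1 0.044 -0.14 0 0 0 0;1 0.044 -0.14 0 0 0 0;1 0.044 -0.14 0 0 0 0;1 0.044 -0.14 0 0 0 0;1 0.044 -0.14 0 0 0 0",
)

```text
clock: 6.2
position: [0.575, -0.1207, 0.2889]
ee_rot: [2.235, -2.208, 0.0]
force: [1.5, -0.4, -2.2]
width: 0.132
```

Emit:
jog_arm(
  commands="1 0 -0.07 0 0 0 0;1 0 -0.035 0 0 0 0;1 0 0 0 0 0 0;1 0 0 0 0 0 0;1 0 0 0 0 0 0",
)

```text
clock: 6.7
position: [0.5749, -0.1481, 0.2891]
ee_rot: [-2.238, 2.204, 0.0]
force: [-0.0, -0.3, -2.3]
width: 0.132
```

```bash
python3 - <<'E'
from h import *
o=status.observe(); print(o['position'],o['ee_rot'],o['joints'].round(2))
s=grab('scene','scene3'); t=grab('top','top3')
a=s['pixels'][150:300,230:390,::-1]; b=t['pixels'][200:320,260:420,::-1]
f=lambda c:cv2.resize(c,(400,int(c.shape[0]*2.5)),interpolation=cv2.INTER_CUBIC)[:300]
cv2.imwrite('pics/c4.png',np.hstack([f(a),f(b)]))
E
```

```text
[ 0.57491379 -0.14810036  0.28911389] [-2.23757669e+00  2.20404868e+00  4.54365953e-04] [ 0.43  0.37 -0.38  1.53  0.14  1.26 -1.52]
```

View pics/c4.png

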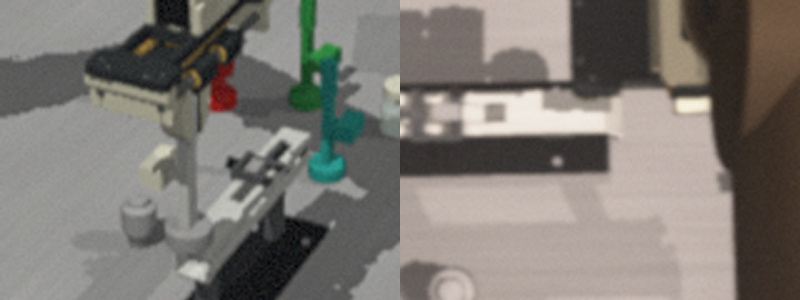

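Left: the hanger is held upright with the shoe towards −x. Right: the gripper hides most of it in the top view, with only the shoe tip showing at crop (690,105). The area before the mouth is clear, so I'll lower to rail height.

Emit:
jog_arm(
  commands="1 0 0 -0.07 0 0 0;1 0 0 -0.12 0 0 0;1 0 0 -0.12 0 0 0;1 0 0 -0.09 0 0 0;1 0 0 -0.05 0 0 0",
)

```text
clock: 7.3
position: [0.5736, -0.1493, 0.1515]
ee_rot: [2.235, -2.205, -0.004]
force: [0.9, 0.4, -1.9]
width: 0.13
```

Emit:
jog_arm(
  commands="1 0 0 0 0 0 0;1 0 0 0 0 0 0;1 0 0 0 0 0 0;1 0 0 0 0 0 0;1 0 0 0 0 0 0",
)

```text
clock: 7.8
position: [0.5753, -0.1505, 0.1547]
ee_rot: [-2.234, 2.207, -0.002]
force: [0.1, 0.4, -3.0]
width: 0.129
```

```bash
python3 - <<'E'
from h import *
o=status.observe(); p=o['position']; print(p,o['ee_rot'],o['force'])
s=grab('scene','scene4'); t=grab('top','top4')
# predicted boxes: shoe top-face corners, rail mouth opening
def box(d,im,c,hx,hy,z,col,y=0.0114):
    R=np.array([[1,-y],[y,1]]); q=np.array([[-hx,-hy],[hx,-hy],[hx,hy],[-hx,hy]])@R.T+c
    cv2.polylines(im,[np.int32(proj(d,np.c_[q,np.full(4,z)])*8*16)],True,col,1,cv2.LINE_AA,4)
out=[]
for d,(x0,y0,w,h) in((s,(265,195,100,75)),(t,(320,220,100,75))):
    im=cv2.resize(d['pixels'][:,:,::-1],None,fx=8,fy=8,interpolation=cv2.INTER_CUBIC)
    sh=np.array([p[0]-.0255,p[1]]); zs=p[2]-.1118+.07
    box(d,im,sh,.011,.02,zs+.01,(0,0,255)); box(d,im,sh,.011,.02,zs-.01,(0,0,255))
    m=np.array([.548,-.087+.11]); box(d,im,m,.017,.11,.128,(0,255,0))
    out.append(cv2.resize(im[y0*8:(y0+h)*8,x0*8:(x0+w)*8],(400,300),interpolation=cv2.INTER_AREA))
cv2.imwrite('pics/c5.png',cv2.resize(np.hstack(out),(800,300)))
for n,d in(('scene4',s),('top4',t)):
    W=cloud(d); g=d['pixels'].astype(int)
    m=(W[...,2]>.085)&(W[...,2]<.14)&(abs(W[...,1]+.15)<.035)&(W[...,0]>.51)&(W[...,0]<.565)
    q=W[m]; print(n,len(q),q.min(0).round(4),q.max(0).round(4))
E
```

```text
[ 0.57528716 -0.15048912  0.15473948] [-2.23436164e+00  2.20743411e+00 -2.07482814e-03] [ 0.11759379  0.41695807 -3.04891157]
scene4 195 [ 0.5381 -0.1757  0.1011] [ 0.5649 -0.1304  0.1275]
top4 55 [ 0.5372 -0.151   0.1031] [ 0.5455 -0.1313  0.1272]
```

View pics/c5.png

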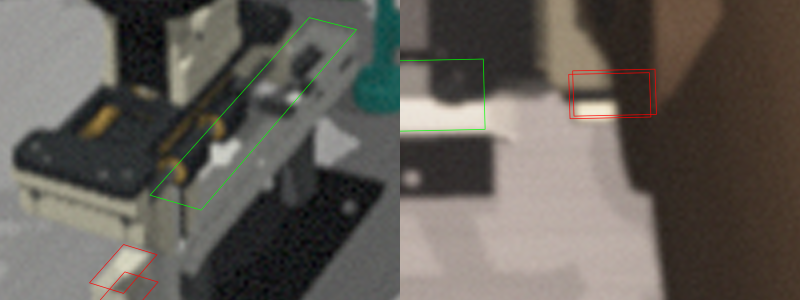

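The scene overlay (left) matches the held shoe well at crop (125,268). In the top view (right) the shoe's −x edge is at y≈121, against about 117 predicted, so it sits roughly 1 mm further towards −x. I'll compare shoe and rail edges by profile in both cameras.

```bash
cat >> h.py <<'E'
def prof(d,pts):
    q=proj(d,pts).astype(np.float32); g=cv2.cvtColor(d['pixels'],cv2.COLOR_RGB2GRAY)
    return cv2.remap(g,q[:,:1],q[:,1:],cv2.INTER_LINEAR)[:,0].astype(float)
E
python3 - <<'E'
from h import *
y0=.0114
# rail profiles averaged along y, coordinate e = x - (.5473 - y0*y), z=.128
e=np.arange(-.032,.0321,.001)
for n in('top1','scene1'):
    d=load(n); A=np.mean([prof(d,np.c_[.5473-y0*y+e,np.full_like(e,y),np.full_like(e,.128)]) for y in np.arange(-.07,-.015,.003)],0)
    print(n,[(round(a*1000),int(b)) for a,b in zip(e,A)])
p=status.observe()['position']; f=np.arange(-.025,.0251,.001)
for n,z in(('top4',.123),('scene4',.123)):
    d=load(n); ys=np.arange(-.006,.008,.002) if n=='top4' else np.arange(-.012,.013,.003)
    A=np.mean([prof(d,np.c_[p[0]-.0255-y0*y+f,np.full_like(f,p[1]+y),np.full_like(f,z)]) for y in ys],0)
    print(n,'shoe x',[(round(a*1000),int(b)) for a,b in zip(f,A)])
# shoe along y in scene at z=.123
f=np.arange(-.03,.0301,.001);d=load('scene4')
A=np.mean([prof(d,np.c_[np.full_like(f,p[0]-.0255+x),p[1]+f,np.full_like(f,.123)]) for x in np.arange(-.007,.004,.002)],0)
print('shoe y',[(round(a*1000),int(b)) for a,b in zip(f,A)])
# mouth along y, top face, scene1 and top1
for n in('top1','scene1'):
    d=load(n);A=np.mean([prof(d,np.c_[np.full_like(f,.5483+x),-.09+f,np.full_like(f,.128)]) for x in np.arange(-.01,.011,.004)],0)
    print(n,'mouth y',[(round(a*1000-90),int(b)) for a,b in zip(f,A)])
E
```

```text
top1 [(-32, 41), (-31, 41), (-30, 41), (-29, 41), (-28, 40), (-27, 40), (-26, 41), (-25, 41), (-24, 41), (-23, 41), (-22, 42), (-21, 46), (-20, 53), (-19, 67), (-18, 87), (-17, 112), (-16, 136), (-15, 159), (-14, 173), (-13, 182), (-12, 186), (-11, 189), (-10, 190), (-9, 190), (-8, 191), (-7, 191), (-6, 192), (-5, 193), (-4, 194), (-3, 194), (-2, 194), (-1, 194), (0, 194), (1, 193), (2, 192), (3, 192), (4, 191), (5, 191), (6, 191), (7, 191), (8, 192), (9, 193), (10, 193), (11, 193), (12, 192), (13, 190), (14, 186), (15, 174), (16, 156), (17, 130), (18, 103), (19, 78), (20, 59), (21, 55), (22, 59), (23, 75), (24, 94), (25, 113), (26, 129), (27, 137), (28, 142), (29, 143), (30, 144), (31, 144), (32, 144)]
scene1 [(-32, 142), (-31, 143), (-30, 143), (-29, 144), (-28, 145), (-27, 145), (-26, 146), (-25, 146), (-24, 146), (-23, 146), (-22, 146), (-21, 145), (-20, 145), (-19, 145), (-18, 145), (-17, 147), (-16, 150), (-15, 154), (-14, 160), (-13, 167), (-12, 172), (-11, 177), (-10, 181), (-9, 183), (-8, 184), (-7, 184), (-6, 184), (-5, 184), (-4, 184), (-3, 184), (-2, 185), (-1, 185), (0, 
[... 2995 characters left out ...]
112), (-116, 108), (-115, 105), (-114, 103), (-113, 100), (-112, 97), (-111, 95), (-110, 94), (-109, 94), (-108, 95), (-107, 99), (-106, 105), (-105, 114), (-104, 124), (-103, 134), (-102, 144), (-101, 153), (-100, 160), (-99, 164), (-98, 165), (-97, 165), (-96, 164), (-95, 162), (-94, 162), (-93, 162), (-92, 164), (-91, 167), (-90, 170), (-89, 174), (-88, 177), (-87, 180), (-86, 182), (-85, 183), (-84, 184), (-83, 185), (-82, 185), (-81, 186), (-80, 185), (-79, 185), (-78, 185), (-77, 185), (-76, 185), (-75, 184), (-74, 184), (-73, 184), (-72, 185), (-71, 185), (-70, 185), (-69, 185), (-68, 185), (-67, 185), (-66, 185), (-65, 185), (-64, 185), (-63, 185), (-62, 185), (-61, 185), (-60, 184)]
```

Emit:
jog_arm(
  commands="1 0.0017 0.02 -0.003 0 0 0;1 0 0.02 0 0 0 0;1 0 0.02 0 0 0 0;1 0 0.02 0 0 0 0;1 -0.0002 0.015 0 0 0 0",
)

```text
clock: 8.4
position: [0.5753, -0.1209, 0.153]
ee_rot: [-2.236, 2.207, 0.0]
force: [-0.5, -0.3, -2.7]
width: 0.13
```

Emit:
jog_arm(
  commands="1 0 0 0 0 0 0;1 -0.0002 0.01 0 0 0 0;1 -0.0002 0.01 0 0 0 0;1 0 0 0 0 0 0;1 0 0 0 0 0 0",
)

```text
clock: 8.9
position: [0.5751, -0.116, 0.1529]
ee_rot: [2.235, -2.208, 0.0]
force: [0.2, 0.5, -2.5]
width: 0.131
```

Emit:
jog_arm(
  commands="1 0.001 0.01 0.0015 0 0 0;1 0 0.01 0 0 0 0;1 0 0.01 0 0 0 0;1 0 0 0 0 0 0;1 0 0 0 0 0 0",
)

```text
clock: 9.4
position: [0.5755, -0.1068, 0.1534]
ee_rot: [2.235, -2.207, 0.0]
force: [0.4, -0.1, -2.7]
width: 0.128
```

Emit:
jog_arm(
  commands="1 0 0.007 0 0 0 0;1 -0.0001 0.007 0 0 0 0;1 0 0.007 0 0 0 0;1 0 0 0 0 0 0;1 0 0 0 0 0 0",
)

```text
clock: 9.9
position: [0.5755, -0.1006, 0.1534]
ee_rot: [2.235, -2.208, 0.0]
force: [0.8, 0.5, -2.0]
width: 0.125
```

Emit:
jog_arm(
  commands="1 0 0.012 0 0 0 0;1 -0.0003 0.012 0 0 0 0;1 0 0.012 0 0 0 0;1 -0.0003 0.012 0 0 0 0;1 0 0 0 0 0 0",
)

```text
clock: 10.4
position: [0.5753, -0.0853, 0.1534]
ee_rot: [-2.236, 2.207, 0.0]
force: [1.0, 0.8, -3.0]
width: 0.13
```

Emit:
jog_arm(
  commands="1 0 0.012 0 0 0 0;1 -0.0003 0.012 0 0 0 0;1 0 0.012 0 0 0 0;1 -0.0003 0.012 0 0 0 0;1 0 0 0 0 0 0",
)

```text
clock: 10.9
position: [0.5751, -0.071, 0.1534]
ee_rot: [-2.236, 2.207, 0.0]
force: [-1.3, 0.5, -2.9]
width: 0.129
```

```bash
python3 - <<'E'
from h import *
o=status.observe(); print(o['position'],o['force'],o['ft_torque'])
s=grab('scene','scene5'); t=grab('top','top5')
a=cv2.resize(s['pixels'][190:290,260:360,::-1],(600,600),interpolation=cv2.INTER_CUBIC)
cv2.imwrite('pics/c6.png',a)
E
```

```text
[ 0.57505988 -0.07097164  0.15344071] [-1.31664378  0.53886522 -2.8772459 ] [0.05663076 0.02267675 0.02379333]
```

View pics/c6.png

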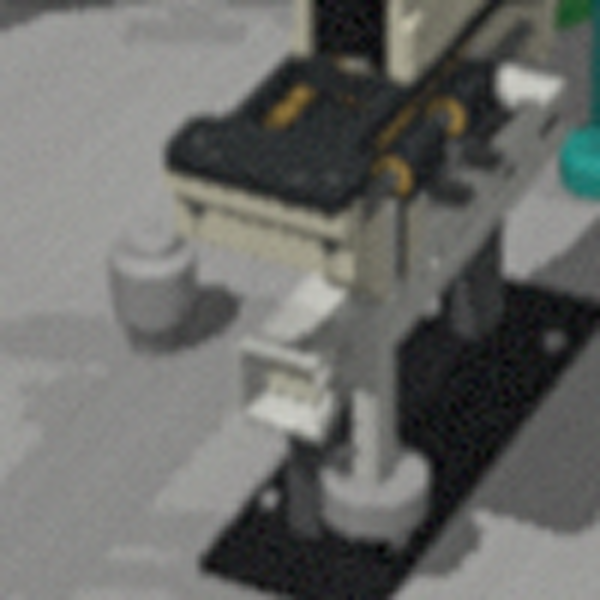

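The crop shows the shoe's white end face inside the mouth frame at crop (295,385) and the stem outside. Forces are near zero, so I'll slide on.

Emit:
jog_arm(
  commands="1 0.0003 0.014 0 0 0 0;1 -0.0001 0.014 0 0 0 0;1 -0.0002 0.014 0 0 0 0;1 -0.0001 0.014 0 0 0 0;1 -0.0002 0.014 0 0 0 0",
  force=60,
)

```text
clock: 11.5
position: [0.575, -0.0503, 0.1534]
ee_rot: [-2.235, 2.208, 0.0]
force: [-0.0, 0.7, -2.5]
width: 0.128
```

Emit:
jog_arm(
  commands="1 -0.0001 0.012 0 0 0 0;1 -0.0002 0.012 0 0 0 0;1 -0.0001 0.012 0 0 0 0;1 -0.0002 0.012 0 0 0 0;1 0 0 0 0 0 0",
)

```text
clock: 12.0
position: [0.5748, -0.0357, 0.1534]
ee_rot: [-2.236, 2.207, 0.0]
force: [-0.6, -0.2, -2.4]
width: 0.127
```

Emit:
jog_arm(
  commands="1 -0.0001 0.008 0 0 0 0;1 -0.0001 0.008 0 0 0 0;1 -0.0001 0.008 0 0 0 0;1 -0.0001 0.008 0 0 0 0;1 0 0 0 0 0 0",
)

```text
clock: 12.5
position: [0.5747, -0.0263, 0.1534]
ee_rot: [-2.235, 2.207, 0.0]
force: [-0.4, -0.0, -3.0]
width: 0.128
```

Emit:
jog_arm(
  commands="1 -0.0001 0.008 0 0 0 0;1 -0.0001 0.008 0 0 0 0;1 -0.0001 0.008 0 0 0 0;1 -0.0001 0.008 0 0 0 0;1 0 0 0 0 0 0",
)

```text
clock: 13.0
position: [0.5746, -0.0166, 0.1534]
ee_rot: [-2.235, 2.207, 0.0]
force: [-0.1, 0.4, -2.6]
width: 0.127
```

Emit:
jog_arm(
  commands="1 -0.0001 0.007 0 0 0 0;1 -0.0001 0.007 0 0 0 0;1 -0.0001 0.007 0 0 0 0;1 0 0 0 0 0 0;1 0 0 0 0 0 0",
)

```text
clock: 13.5
position: [0.5745, -0.0109, 0.1534]
ee_rot: [2.235, -2.208, 0.0]
force: [0.5, -1.3, -2.3]
width: 0.123
```

Emit:
jog_arm(
  commands="1 -0.0001 0.007 0 0 0 0;1 -0.0001 0.007 0 0 0 0;1 -0.0001 0.007 0 0 0 0;1 0 0 0 0 0 0;1 0 0 0 0 0 0",
)

```text
clock: 14.0
position: [0.5744, -0.0046, 0.1534]
ee_rot: [2.235, -2.208, 0.0]
force: [-0.7, -0.5, -3.2]
width: 0.13
```

Emit:
jog_arm(
  commands="1 -0.0001 0.005 0 0 0 0;1 0 0.005 0 0 0 0;1 -0.0001 0.005 0 0 0 0;1 0 0.005 0 0 0 0;1 0 0 0 0 0 0",
)

```text
clock: 14.5
position: [0.5743, 0.0017, 0.1534]
ee_rot: [-2.235, 2.207, 0.0]
force: [1.0, -0.1, -2.5]
width: 0.125
```

Emit:
jog_arm(
  commands="1 -0.0001 0.005 0 0 0 0;1 0 0.005 0 0 0 0;1 -0.0001 0.005 0 0 0 0;1 0 0.005 0 0 0 0;1 0 0 0 0 0 0",
)

```text
clock: 15.0
position: [0.5743, 0.0077, 0.1534]
ee_rot: [-2.235, 2.207, 0.0]
force: [-0.7, -0.4, -3.1]
width: 0.122
```

Emit:
jog_arm(
  commands="1 -0.0001 0.005 0 0 0 0;1 0 0.005 0 0 0 0;1 -0.0001 0.005 0 0 0 0;1 0 0.005 0 0 0 0;1 0 0 0 0 0 0",
)

```text
clock: 15.5
position: [0.5739, 0.013, 0.1531]
ee_rot: [2.234, -2.207, -0.0]
force: [0.5, -1.1, -5.4]
width: 0.127
```

```bash
python3 - <<'E'
from h import *
o=status.observe(); print(o['position'],o['force'],o['ft_torque'])
s=grab('scene','scene6'); t=grab('top','top6')
f=lambda c:cv2.resize(c,(400,300),interpolation=cv2.INTER_CUBIC)
cv2.imwrite('pics/c7.png',np.hstack([f(s['pixels'][185:275,275:395,::-1]),f(t['pixels'][200:290,215:335,::-1])]))
E
```

```text
[0.57393231 0.01302284 0.1530634 ] [ 0.52768086 -1.14842708 -5.36230744] [-0.43385026 -0.14120345  0.09355185]
```

View pics/c7.png

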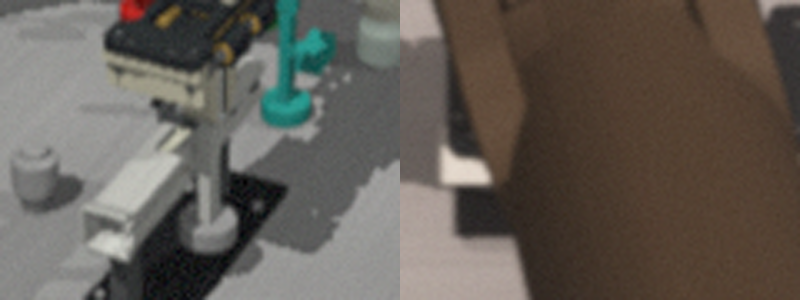

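The contact has started: fz −5.4 N, fy −1.1 N, with the shoe front about 120 mm in. In the scene crop the hanger is upright at crop (205,160) and the foot is above the base plate. I'll keep going slowly and watch the force.

Emit:
jog_arm(
  commands="1 0 0.004 0 0 0 0;1 0 0.004 0 0 0 0;1 0 0.004 0 0 0 0;1 0 0 0 0 0 0;1 0 0 0 0 0 0",
)

```text
clock: 16.1
position: [0.5739, 0.0161, 0.153]
ee_rot: [2.233, -2.207, 0.0]
force: [0.3, -4.8, -8.8]
width: 0.125
```

Emit:
jog_arm(
  commands="1 0 0.003 0 0 0 0;1 0 0.003 0 0 0 0;1 0 0.003 0 0 0 0;1 0 0 0 0 0 0;1 0 0 0 0 0 0",
)

```text
clock: 16.6
position: [0.5739, 0.0188, 0.153]
ee_rot: [2.233, -2.208, 0.0]
force: [0.2, -5.0, -8.1]
width: 0.134
```

Emit:
jog_arm(
  commands="1 0 0.004 0 0 0 0;1 0 0.004 0 0 0 0;1 0 0.004 0 0 0 0;1 0 0.004 0 0 0 0;1 0 0 0 0 0 0",
)

```text
clock: 17.1
position: [0.5738, 0.0246, 0.1529]
ee_rot: [2.234, -2.208, -0.001]
force: [-0.0, -1.0, -10.4]
width: 0.123
```

Emit:
jog_arm(
  commands="1 0 0.004 0 0 0 0;1 0 0.004 0 0 0 0;1 0 0.004 0 0 0 0;1 0 0.004 0 0 0 0;1 0 0 0 0 0 0",
)

```text
clock: 17.6
position: [0.5741, 0.0299, 0.1534]
ee_rot: [-2.235, 2.207, 0.001]
force: [-0.9, -0.4, -10.9]
width: 0.132
```

Emit:
jog_arm(
  commands="1 -0.0001 0.007 0 0 0 0;1 0 0.007 0 0 0 0;1 -0.0001 0.007 0 0 0 0;1 -0.0001 0.007 0 0 0 0;1 0 0.007 0 0 0 0",
)

```text
clock: 18.1
position: [0.5741, 0.04, 0.1534]
ee_rot: [2.235, -2.208, 0.0]
force: [0.2, -1.5, -10.5]
width: 0.129
```

Emit:
jog_arm(
  commands="1 -0.0001 0.007 0 0 0 0;1 0 0.007 0 0 0 0;1 -0.0001 0.007 0 0 0 0;1 -0.0001 0.007 0 0 0 0;1 0 0.007 0 0 0 0",
)

```text
clock: 18.6
position: [0.574, 0.0504, 0.1534]
ee_rot: [2.235, -2.208, -0.0]
force: [0.1, -2.2, -10.4]
width: 0.127
```

Emit:
jog_arm(
  commands="1 0 0.004 0 0 0 0;1 0 0.004 0 0 0 0;1 0 0.004 0 0 0 0;1 0 0.004 0 0 0 0;1 0 0 0 0 0 0",
)

```text
clock: 19.1
position: [0.574, 0.0555, 0.1534]
ee_rot: [-2.235, 2.207, 0.0]
force: [-0.2, -0.2, -10.7]
width: 0.125
```

Emit:
jog_arm(
  commands="1 0 0.004 0 0 0 0;1 0 0.004 0 0 0 0;1 0 0.004 0 0 0 0;1 0 0.004 0 0 0 0;1 0 0 0 0 0 0",
)

```text
clock: 19.6
position: [0.574, 0.0604, 0.1534]
ee_rot: [-2.235, 2.207, 0.0]
force: [0.0, -0.1, -10.0]
width: 0.126
```

Emit:
jog_arm(
  commands="1 0 0.003 0 0 0 0;1 0 0.003 0 0 0 0;1 0 0 0 0 0 0;1 0 0 0 0 0 0;1 0 0 0 0 0 0",
)

```text
clock: 20.1
position: [0.5741, 0.0628, 0.1536]
ee_rot: [-2.235, 2.206, 0.001]
force: [-0.0, 4.2, -9.3]
width: 0.125
```

Emit:
jog_arm(
  commands="1 0 0.002 0 0 0 0;1 0 0 0 0 0 0;1 0 0 0 0 0 0;1 0 0 0 0 0 0;1 0 0 0 0 0 0",
)

```text
clock: 20.6
position: [0.5741, 0.0627, 0.1535]
ee_rot: [-2.235, 2.207, 0.0]
force: [0.8, 4.9, -9.1]
width: 0.135
```

Emit:
jog_arm(
  commands="1 0 0.002 0 0 0 0;1 0 0.001 0 0 0 0;1 0 0 0 0 0 0;1 0 0 0 0 0 0;1 0 0 0 0 0 0",
)

```text
clock: 21.1
position: [0.5741, 0.0629, 0.1534]
ee_rot: [2.235, -2.208, 0.0]
force: [0.7, 3.2, -9.7]
width: 0.132
```

Emit:
jog_arm(
  commands="1 0 0.002 0 0 0 0;1 0 0.001 0 0 0 0;1 0 0 0 0 0 0;1 0 0 0 0 0 0;1 0 0 0 0 0 0",
)

```text
clock: 21.6
position: [0.5742, 0.0643, 0.1538]
ee_rot: [-2.235, 2.208, -0.0]
force: [0.1, -0.0, -2.3]
width: 0.125
```

```bash
python3 - <<'E'
from h import *
o=status.observe(); print(o['position'],o['force'],o['ft_torque'],o['ee_rot'])
s=grab('scene','scene7'); t=grab('top','top7')
f=lambda c:cv2.resize(c,(400,400),interpolation=cv2.INTER_CUBIC)
cv2.imwrite('pics/c8.png',np.hstack([f(s['pixels'][170:250,310:390,::-1]),f(s['pixels'][185:285,285:385,::-1])]))
W=cloud(s); m=(W[...,2]>.139)&(W[...,2]<.17)&(abs(W[...,0]-.547)<.02)&(W[...,1]>0)&(W[...,1]<.06)
q=W[m]; print(len(q), q.max(0) if len(q) else '')
E
```

```text
[0.57417493 0.06425652 0.15377388] [ 8.04803673e-02 -1.46098168e-03 -2.32645180e+00] [ 0.05799431 -0.01122056 -0.01135766] [-2.23455882e+00  2.20759641e+00 -2.76911816e-04]
43 [0.56682114 0.05082893 0.16892819]
```

View pics/c8.png

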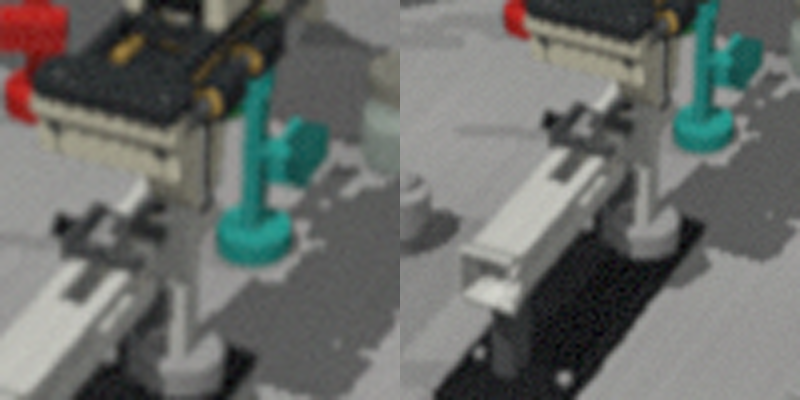

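The pawl has snapped down: fz went from −10 N back to −2.3 N and fy is about 0. In the crop the catch arm looks flat behind the stem (about (110,225) in the left crop). Now I'll release and rise.

Emit:
jog_arm(
  commands="0.6 0 0 0 0 0 0;0.2 0 0 0 0 0 0;-0.2 0 0 0 0 0 0;-0.6 0 0 0 0 0 0;-1 0 0 0 0 0 0",
)

```text
clock: 22.2
position: [0.5741, 0.0641, 0.1535]
ee_rot: [-2.235, 2.208, -0.0]
force: [0.4, -0.4, -1.2]
width: 0.5
```

Emit:
jog_arm(
  commands="-1 0 0 0 0 0 0;-1 0 0 0 0 0 0;-1 0 0 0 0 0 0;-1 0 0 0 0 0 0;-1 0 0 0 0 0 0",
)

```text
clock: 22.7
position: [0.574, 0.064, 0.1534]
ee_rot: [2.235, -2.208, -0.0]
force: [0.1, 1.3, 0.1]
width: 0.932
```

Emit:
jog_arm(
  commands="-1 0 0 0.03 0 0 0;-1 0 0 0.1 0 0 0;-1 0 0 0.13 0 0 0;-1 0 0 0.13 0 0 0;-1 0 0 0.1 0 0 0",
)

```text
clock: 23.2
position: [0.5743, 0.0644, 0.3037]
ee_rot: [-2.234, 2.206, -0.002]
force: [-0.2, -0.1, -1.2]
width: 1.002
```

Emit:
jog_arm(
  commands="-1 -0.12 -0.05 0 0 0 0;-1 -0.12 -0.05 0 0 0 0;-1 -0.12 -0.05 0 0 0 0;-1 -0.12 -0.05 0 0 0 0;-1 -0.06 0 0 0 0 0",
)

```text
clock: 23.7
position: [0.4093, 0.0023, 0.301]
ee_rot: [2.231, -2.21, 0.002]
force: [0.3, -0.2, 0.3]
width: 1.003
```

Emit:
jog_arm(
  commands="-1 0 0 0 0 0 0;-1 0 0 0 0 0 0;-1 0 0 0 0 0 0;-1 0 0 0 0 0 0;-1 0 0 0 0 0 0",
)

```text
clock: 24.2
position: [0.4125, 0.0043, 0.3002]
ee_rot: [2.235, -2.207, -0.001]
force: [0.1, 0.2, 0.0]
width: 1.002
```

```bash
python3 - <<'E'
from h import *
o=status.observe(); print(o['clock'],o['position'],o['force'])
s=grab('scene','scene8'); t=grab('top','top8')
f=lambda c:cv2.resize(c,(400,400),interpolation=cv2.INTER_CUBIC)
cv2.imwrite('pics/c9.png',np.hstack([f(s['pixels'][165:265,290:390,::-1]),f(t['pixels'][190:290,205:305,::-1])]))
for n in('top1','top8'):
    W=cloud(load(n)); m=(W[...,2]>.140)&(W[...,2]<.21)&(abs(W[...,0]-.56)<.04)&(W[...,1]>0)&(W[...,1]<.1)
    q=W[m]; a=q[q[:,2]>.165]; b=q[(q[:,2]<.165)&(q[:,0]<.565)]
    print(n,'tab',len(a),a.mean(0).round(4) if len(a) else '','pawl',len(b),b[:,2].max() if len(b) else '',b.mean(0) if len(b) else '')
E
```

```text
24.2 [0.4125173  0.00433744 0.30019156] [0.13068405 0.17359347 0.04874616]
top1 tab 0  pawl 94 0.14938706844675576 [0.54337461 0.034678   0.14375736]
top8 tab 91 [0.5804 0.0627 0.184 ] pawl 103 0.14884544584113407 [0.54247076 0.03533499 0.14355266]
```

View pics/c9.png

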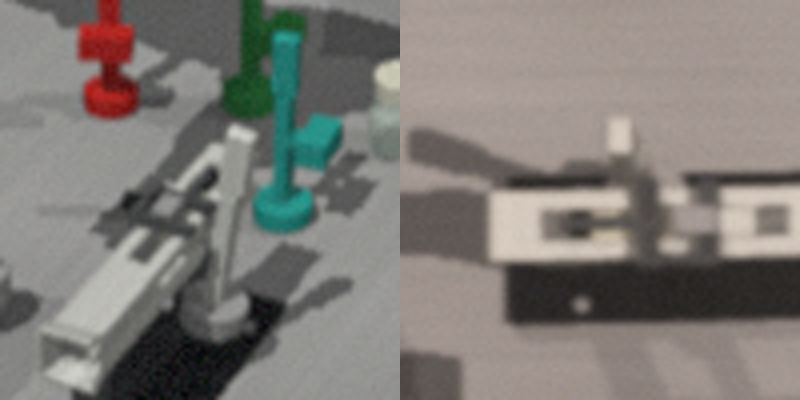

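```bash
python3 -c "
from cell import arm; print(arm.sign_off())"
```

```text
the job is handed in; nothing more can be done
None
```

The hanger with the white block is hanging in the rail with the catch shut behind it, and I handed the job in at about 24 s. No verdict was reported.

- **Approach:** I gripped the hanger by its tab and carried it over the rail to the flared end. It entered with no noticeable contact force.
- **Passing the catch:** Pushing the shoe under the pawl took about 5 N, with about 8 N of downward load. When the pawl snapped, the vertical wrist reading went from −10 N to −2.3 N and the push dropped to about 0. I saw no sign that the shoe reached the stop.
- **After release:** The pawl's highest point reads 148.8 mm, against 149.4 mm before the job, so it is down. The tab is at y ≈ 0.063, which puts the shoe centre about 150 mm in from the mouth.
- **Lean:** The hanger leans outwards an estimated 0.1 rad from the play in the slot, inside the 0.25 rad limit.
- **Robot and other things:** The gripper is open and clear at z = 0.30, touching nothing. I deliberately touched nothing else, but I did not re-measure the positions of the other things.
- **Disagreement:** The two cameras differed by about 2 mm on where the rail lies sideways. I aimed between them, and the near-zero side force on entry suggests that was close enough.

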